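Open the double-doored tray store

ROBOT

A 7-joint arm with a two-finger parallel gripper is mounted at the origin on the work surface. World frame = base frame: x ahead of the robot, y to its left, z up, the work surface at z = 0. Lengths are in mm, angles in degrees, forces in N, time in s.
With the tool pointing down it reaches from about 425 to 1025 mm from the base axis. Payload 3.6 kg.
Tool frame: the origin (TCP) lies midway between the tips of the shut fingers; the grasp point (between the pads) lies 19 mm behind it; y points along the fingers, z is the direction in which the jaws open and shut, and the axes are right-handed (so a half turn about y gives the same grasp; the last joint's range is limited). The gripper opens to 85 mm and grips with 20 to 120 N. Pads are 22 mm wide; open, the fingers measure 114 mm over their backs; the gripper's body (76 mm by 85 mm) begins 54 mm behind the grasp point. The pads swing forward as they close: fully open they stand 13 mm farther back than shut.
Start: joints at [58.814, 33.873, 2.773, 92.16, -1.908, 54.013, -1.931], TCP at [315.874, -652.574, 231.302] pointing down, gripper open.
Joint ranges: [-153.93, 153.93], [-27.13, 128.08], [-72.61, 78.16], [10.71, 143.7], [-87.88, 267.88], [4.46, 118.87], [-176.78, 176.78]. Speed limits (degrees/s): [147.25, 147.25, 180, 180, 180, 180, 180].

INTERFACE

Orientations are given as [roll, pitch, yaw] about the fixed x, y, z axes, in that order (R = Rz(yaw) Ry(pitch) Rx(roll)).
In Python, from station import arm gives the robot as it stands.
- The arm moves only by the tool carry_out, never from a script. Its argument "series" is a list of rows, each a list of 7 numbers: the shift along the tool's x, y, z in mm, then the turn, a rotation vector about the tool's x, y, z in rad, then the finger opening in mm, from 0 to 85.4. A call has 1 to 12 rows; each row shifts and turns the commanded pose from where the row before left it, along the tool's axes as they then stand; what a row does not reach is not made up. A row lasts 1/12 s, in which the tool goes at most 41.7 mm and 7.16 degrees, less where a joint would pass 70% of its speed; a pose out of reach is approached as far as the arm can. A call with a gripper value outside its range is refused whole. The fingers move at their own pace and stop on an object; "squeeze" is the grip in N (left out, the last holds). Time passes only in rows, so rows that do not move let the fingers close. It gives the time, the measured TCP pose, the force and the opening at its end, in the units of the state.
- arm.observe(): the state, without advancing time (a new reading comes with each control period).
- arm.snapshot(name): name is "scene" or "top" or "wrist"; returns the picture (384x512x3 uint8, red, green, blue); there is no depth.
- arm.camera_info(name): a dict with "K" (3x3 intrinsics, pixels), "world_from_camera" (4x4, takes a point from camera to world coordinates). Camera axes: x right, y up, looking along -z (the intrinsics and any distortion apply to the point x, -y, -z); pixel columns grow to the right and rows downward; lengths in mm; the calibration is good to about 2 mm. A picture is of the moment at which its call begins: read the wrist's pose just before it. camera_info takes no time and is no camera call; for the wrist camera it gives the pose at the moment of the call.
- arm.job_done(): hands the job in, once; it reports no verdict.
Trained networks look in the newest picture that a camera, given by its name, has taken for a name from the list of things; names that differ only in an ending like _2 or _b are one class to them, and where a whole thing is asked for, a point or a joint stands for the part that bears it (a point fixed in the world has none). Each returns a list of dicts, best first, with "conf" (0 to 1); they miss things now and then, are a little off and sometimes report something else, mostly with a low value. They report only what shows in the picture. A call takes as long as a camera call.
- arm.masks_of(camera, query): "mask" (384x512 bool, what is visible of it) and "extent" ([centre column, centre row, width, height] in pixels, round what is visible of it).
The state is a dict: "time_s": time; "joint_pos": joint angles; "joint_velocities": joint speeds; "effort": joint torques, N m; "position": TCP position; "tcp_rot": TCP orientation; "wrist_force": force on the tool from outside, world axes, zero at the start; "torque": the same for the moment, N m; "gripper_width": finger opening in mm.
Only numpy, scipy, OpenCV 4.12 (cv2) and the standard library are available. Lean on these libraries where they do the work, as an engineer would, in place of code of your own. Each camera call takes 0.05 s, during which the arm holds its last target.

TASK

Open up the low oak tray store on the counter so that the long rack inside can be lifted out: swing its left door up and all the way over to its stop, then draw back the flush bolt this uncovers on the edge of the right door and swing that door right over too, leaving both standing open. The bolt is worn and its nose hangs up on the keeper while the rubber buffers push the door up, so press the right door down firmly at the bolt while you draw it. Do not disturb anything else on the counter.

Things in the scene. Friction and masses are not known exactly. Their poses are not given: they have to be found in the camera images.
- store: Tray store, fixed: low oak cupboard, 260 (x) x 330 (y) x 113 mm high, with a pair of doors in its top that swing up and outward. Origin: centre of its underside; z up, x along the doors' meeting line away from the robot, y towards the left door. Doors lie 85 to 113 mm up and span x = -100 to 100; beyond them at both ends are 28 mm wide rails, as high as the doors. Below: the well.
- active_door (a joint): Left (active) door's angle, rad: 0 shut, 1.80 at its open stop (13 degrees past upright), where its weight keeps it; let go before upright it falls shut. About 0.5 kg (3 to 4 N to lift at the free edge), 28 mm thick to 147 mm from its hinge, then a lip 34 mm wide and 6 mm thick, level with its upper face, that covers the right door's step and bolt. Does not latch.
- active_hinge (a point): Point on the left door's hinge axis, midway along it: x 0, y +165, z 85 mm in the store's frame. The axis runs along the store's x, level with the shut door's underside.
- active_handle (a point): Middle of the left door's handle: straight round steel bar, 10 mm thick, 90 mm long, parallel to the hinge, a post at each end; its centre line is 35 mm above the door's upper face and 130 mm from the hinge along the door. Pinch it from above, across the bar; it turns between the fingers as the door swings.
- passive_door (a joint): Right door's angle, rad: about 0 bolted, pushed up against the keeper by two soft rubber buffers; slightly negative when pressed down on its hard support; 1.80 at its open stop, stable. Pressing down at the bolt takes 4 N to start, rises to about 11 N just before the support, then turns stiff. 0.5 kg, 28 mm thick to 148 mm from its hinge, then a step 34 mm wide, floor 20 mm below the upper face.
- passive_hinge (a point): Point on the right door's hinge axis, midway along it: x 0, y -165, z 85 mm in the store's frame. The axis runs along the store's x.
- passive_handle (a point): Middle of the right door's handle: the same bar as the left door's, 35 mm above the door's upper face, 130 mm from its hinge along the door.
- bolt (a joint): Flush bolt's travel, m: 0 to 0.003 at the start (shot), 0.032 drawn to its stop, clear of the keeper from 0.021. Slides to the store's -x, friction 3 N, stays where left. A worn tooth on its nose catches behind the keeper strap on the far rail: with the door up it stops within 3 mm however hard it is pushed; it slides freely while the door is held pressed down to (or nearly to) its support.
- thumb_plate (a point): Middle of the top of the bolt's thumb plate, 44 (x) x 24 (y) mm, in the right door's step, 12 mm above that door's underside; moves with the bolt. At its -x end, 22 mm from here, an upstand 8 mm thick rises 9 mm above the plate: press down on the plate and push the upstand to -x. The step's wall, 17 mm to -y, rises 16 mm above it; +y is open when the left door is up. Axes as the store's.
- rack: Long steel rack with impression trays inside the store, under both doors, 130 by 270 mm; leave it there. Origin: centre of its underside.
- tin_tray: Dull tin upper impression tray, horseshoe 65 mm wide with a flat handle, 100 mm long, on the counter beyond the store. Origin: underside.
- cast: Cream stone dental cast, 60 mm, 34 mm high, beyond the store. Origin: underside.
- basin: Cream enamel basin with a dark rim, 190 mm across, 60 mm high, to the left. Origin: centre of its underside.
- scoop: Brass measuring scoop, cup 42 mm across and 26 mm high with a thin handle, 120 mm long, between the robot and the store. Origin: under the cup.
- dappen: Small cracked green glass dappen dish, 38 mm across, 27 mm high, between the robot and the store. Origin: centre of its underside.
- spatula: Mixing spatula, 190 mm long, lying flat on the counter to the right of the store. Origin: underside.
- jar: Amber glass jar with a steel lid, 72 mm across, 110 mm high, between the robot and the store, at the right. Origin: centre of its underside.

How it is judged (in metres and radians):
On the way, in this order (a step that is already met when the one before it is completed fails the run):
1. the left (active) door is swung right over, with the right door still bolted (value of joint active_door above 1.5 rad and value of joint passive_door below 0.1 rad), for 0.2 s.
2. the flush bolt is drawn clear of its keeper, with the right door still down (value of joint bolt above 0.021 m and value of joint passive_door below 0.1 rad), for 0.1 s.
3. the right (passive) door is swung right over (value of joint passive_door above 1.5 rad), for 0.2 s.
At the end, for the whole second after the job is handed in: Both doors stand open past upright (each beyond 1.5 rad of its 1.8 rad swing) and at rest, the bolt drawn clear of the keeper (beyond 21 mm), the other things where they were (within 30 mm) (value of joint each of active_door, passive_door above 1.5 rad and value of joint bolt above 0.021 m and velocity of joint active_door between -0.1 and 0.1 rad/s and velocity of joint passive_door between -0.1 and 0.1 rad/s); the robot touches nothing.
It fails at once if something else on the counter, or the rack, is moved by more than 30 mm (distance of any of rack, tin_tray, cast, basin, scoop, dappen, spatula, jar from where it was at the start of the episode above 0.03 m).
It also fails if it takes over 61 s, if anything falls off the work surface, if the arm or the gripper's body presses on something with over 40 N, if the wrist force passes 120 N, or if a joint passes its speed limit or range.

## Working session

There is one attempt and no reset: what is moved stays moved. The work goes in short steps, Python scripts to look and compute and a tool call to move; the robot and the scene stay as the last step left them, time stands still between calls to the robot, and variables do not carry over. Pictures are saved under pics/ and viewed, and the job is handed in when it is done.

Besides the shell and the picture viewer there is one more tool, called after ">>>" in YAML: its name, and indented under it one key for each argument. carry_out: Moves the arm, as the interface text tells. Its arguments: {"type":"object","properties":{"series":{"type":"array"},"squeeze":{"type":"number"}},"required":["series"]}

```bash
ls -la; mkdir -p pics; python3 - <<'E'
from station import arm
import cv2, numpy as np
s=arm.observe()
for k,v in s.items(): print(k,np.round(v,3))
for n in ["scene","top"]:
    im=arm.snapshot(n); cv2.imwrite(f"pics/{n}0.png",im[:,:,::-1])
    ci=arm.camera_info(n); print(n,np.round(ci["K"],1).tolist(),np.round(ci["world_from_camera"],3).tolist(),[k for k in ci])
    for q in ["store","active_handle","passive_handle"]:
        print(q,[(round(d["conf"],2),np.round(d["extent"],1).tolist()) for d in arm.masks_of(n,q)])
E
```

```text
total 12
drwxr-xr-x  3 agent agent 4096 Dec  7 16:37 .
drwxr-xr-x 23 root  root  4096 Dec  7 16:37 ..
drwxr-xr-x  2 agent agent 4096 Dec  7 16:37 pics
time_s 0.0
joint_pos [58.814 33.927  2.766 92.236 -1.908 54.012 -1.931]
joint_velocities [ 0.014  0.003  0.086 -0.012  0.039  0.074 -0.073]
effort [ 1.0000e-03 -5.4869e+01  1.5480e+00 -1.9812e+01  1.0000e-02  9.0000e-03
  0.0000e+00]
position [ 315.53  -651.82   230.126]
tcp_rot [-9.01290e+01 -7.00000e-03 -1.54166e+02]
wrist_force [-0.26   1.303  0.299]
torque [0.005 0.005 0.009]
gripper_width 85.67
scene [[447.3, 0.0, 264.2], [0.0, 447.3, 189.6], [0.0, 0.0, 1.0]] [[-0.421, -0.728, 0.541, 1244.773], [0.907, -0.347, 0.239, 413.085], [0.014, 0.592, 0.806, 1127.868], [0.0, 0.0, 0.0, 1.0]] ['K', 'world_from_camera']
store [(0.56, [248.4, 189.5, 145.9, 126.0])]
active_handle [(0.93, [272.9, 189.2, 92.0, 81.5])]
passive_handle [(0.91, [225.2, 168.9, 79.9, 75.9])]
top [[359.9, 0.0, 245.3], [0.0, 359.9, 190.6], [0.0, 0.0, 1.0]] [[0.02, 0.985, -0.173, 422.832], [-1.0, 0.02, -0.004, 95.708], [-0.001, 0.173, 0.985, 922.547], [0.0, 0.0, 0.0, 1.0]] ['K', 'world_from_camera']
store [(0.84, [270.1, 209.6, 168.6, 138.5])]
active_handle [(0.82, [233.9, 199.8, 95.1, 101.6])]
passive_handle [(0.59, [308.6, 210.4, 76.9, 109.2])]
```

View pics/scene0.png

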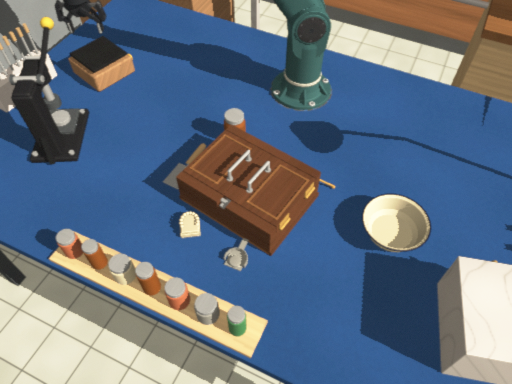

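View pics/top0.png

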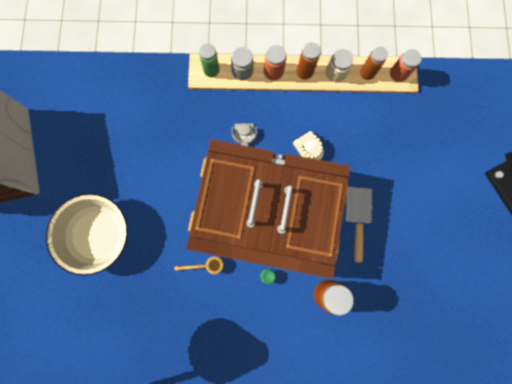

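The store sits in the top view at about (270,208), turned by roughly -8°. Its left handle runs (258,182)-(250,225) and its right handle (289,188)-(281,232). I'll enlarge both views to find the corners.

```bash
python3 - <<'E'
import cv2
im=cv2.imread("pics/top0.png"); cv2.imwrite("pics/topz.png",cv2.resize(im[130:286,170:370],None,fx=4,fy=3.8,interpolation=cv2.INTER_CUBIC)[:600])
im=cv2.imread("pics/scene0.png"); cv2.imwrite("pics/scz.png",cv2.resize(im[115:265,165:345],None,fx=4,fy=4,interpolation=cv2.INTER_CUBIC))
E
```

```text
(no output)
```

View pics/topz.png

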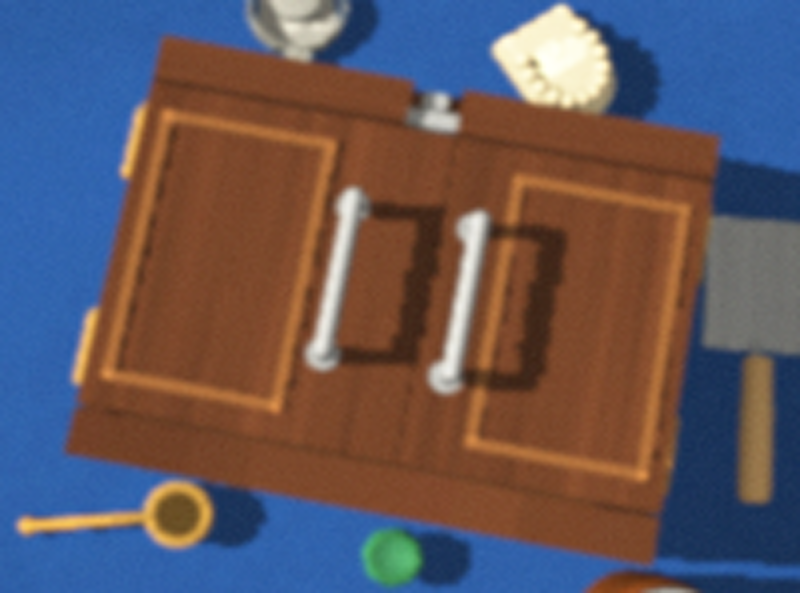

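View pics/scz.png

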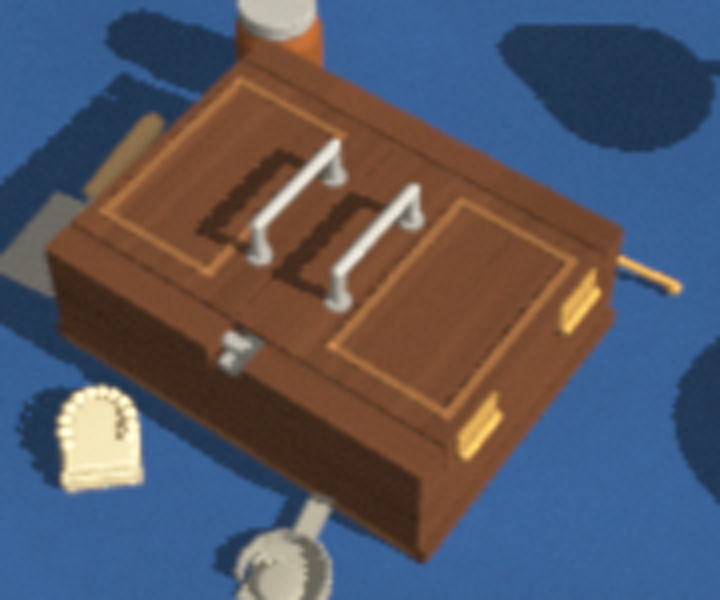

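```bash
cat > h.py <<'E'
import numpy as np, cv2
from station import arm
def ray(cam,u,v):
    K=np.array(cam["K"]);T=np.array(cam["world_from_camera"])
    d=np.array([(u-K[0,2])/K[0,0],-(v-K[1,2])/K[1,1],-1]); return T[:3,3],T[:3,:3]@d
def atz(cam,u,v,z):
    o,d=ray(cam,u,v); return o+d*(z-o[2])/d[2]
def proj(cam,P):
    K=np.array(cam["K"]);T=np.array(cam["world_from_camera"])
    p=(np.atleast_2d(P)-T[:3,3])@T[:3,:3]; q=np.c_[p[:,0]/-p[:,2],-p[:,1]/-p[:,2]]
    return q*[K[0,0],K[1,1]]+[K[0,2],K[1,2]]
E
python3 - <<'E'
from h import *
from scipy.optimize import least_squares
C=np.array([[130,165,113],[130,-165,113],[-130,-165,113],[-130,165,113.]])
H=np.array([[45,35,148],[-45,35,148],[45,-35,148],[-45,-35,148.]])
M=np.r_[C,H]
top=np.array([[162,37],[718,135],[655,562],[68,452],[352,197],[322,354],[475,220],[446,378]])/[4,3.8]+[170,130]
sc=np.array([[420,478],[50,248],[243,48],[622,233],[338,275],[413,190],[262,222],[336,145]])/4+[165,115]
ct=arm.camera_info("top");cs=arm.camera_info("scene")
def W(p):
    c,s=np.cos(p[2]),np.sin(p[2]); return M@np.array([[c,s,0],[-s,c,0],[0,0,1]])+[p[0],p[1],0]
for cams in [[(ct,top)],[(cs,sc)],[(ct,top),(cs,sc)]]:
    f=lambda p:np.concatenate([(proj(c,W(p))-o).ravel() for c,o in cams])
    r=least_squares(f,[480,40,-.15],x_scale=[10,10,.1],loss="soft_l1")
    print(r.x[:2].round(1),np.degrees(r.x[2]).round(2)); print(f(r.x).reshape(-1,2).round(1).tolist())
for q in ["jar","dappen","scoop","spatula","cast","tin_tray","basin"]:
    for d in arm.masks_of("top",q)[:1]: print(q,d["conf"],atz(ct,*d["extent"][:2],20).round())
E
```

```text
[528.5  44.2] -9.67
[[-0.7, -0.0], [-0.0, -0.1], [-0.7, 1.0], [-1.2, 1.3], [0.3, 0.1], [0.2, -0.9], [1.0, -0.1], [1.2, -1.1]]
[533.3  49.9] -10.28
[[0.5, 0.8], [-1.7, 0.0], [5.7, -2.8], [1.0, -1.0], [0.0, -0.7], [0.0, 0.1], [-1.1, 0.9], [-0.5, 0.4]]
[529.6  45.8] -9.76
[[-1.3, -0.6], [-0.6, -0.5], [-1.6, 0.6], [-1.9, 0.6], [-0.4, -0.4], [-0.6, -1.5], [0.3, -0.6], [0.4, -1.6], [0.3, -1.1], [-2.3, -0.8], [4.5, -3.8], [0.0, -2.9], [-0.5, -2.2], [-0.8, -1.4], [-1.8, -0.4], [-1.4, -0.9]]
jar 0.6 [ 320. -125.   20.]
dappen 0.65 [365.  38.  20.]
scoop 0.69 [392. 208.  20.]
spatula 0.64 [ 505. -187.   20.]
cast 0.6 [702. -66.  20.]
tin_tray 0.66 [540. -60.  20.]
basin 0.89 [459. 493.  20.]
```

```bash
cat >> h.py <<'E'
from scipy.spatial.transform import Rotation as Ro, Slerp
S=np.array([529,45.]); YAW=-9.75
def w(x,y,z):
    c,s=np.cos(np.radians(YAW)),np.sin(np.radians(YAW)); return np.array([S[0]+c*x-s*y,S[1]+s*x+c*y,z])
def st(P):
    c,s=np.cos(np.radians(YAW)),np.sin(np.radians(YAW)); d=np.array(P)[:2]-S; return np.array([c*d[0]+s*d[1],-s*d[0]+c*d[1],P[2]]).round(1)
def rot(tilt=0,yaw=None):
    # tilt>0: body leans to store +y
    return Ro.from_euler('z',YAW if yaw is None else yaw,degrees=True)*Ro.from_euler('x',-90-tilt,degrees=True)
def now(s=None):
    s=s or arm.observe(); return np.array(s["position"]),Ro.from_euler('xyz',s["tcp_rot"],degrees=True)
def plan(p0,R0,p1,R1,n,g,flip=False):
    rv=(R0.inv()*R1).as_rotvec()
    if flip: a=np.linalg.norm(rv); rv=rv*(a-2*np.pi)/a
    rows=[];R=R0
    for i in range(n):
        sh=R.inv().apply((p1-p0)/n); rows.append([*sh.round(1),*(rv/n).round(4),g]); R=R*Ro.from_rotvec(rv/n)
    for i in range(0,n,12): print("[",",".join("["+",".join(f"{x:g}" for x in r)+"]" for r in rows[i:i+12]),"]")
def rep(s=None):
    s=s or arm.observe(); p,R=now(s)
    print("t",s["time_s"],"store",st(p),"rpy",np.round(s["tcp_rot"],1),"F",np.round(s["wrist_force"],1),"g",np.round(s["gripper_width"],1),"j",np.round(s["joint_pos"],0))
E
python3 - <<'E'
from h import *
p,R=now(); print(w(0,35,148),w(0,-35,148),w(0,-5,97))
print((R.inv()*rot()).as_rotvec())
plan(p,R,w(-20,10,300),rot(),24,60)
print(arm.camera_info("wrist")["world_from_camera"])
E
```

```text
[534.92723263  79.49446207 148.        ] [523.07276737  10.50553793 148.        ] [528.15325248  40.0722197   97.        ]
[-1.50801945e-06 -2.52057311e+00  8.76931055e-05]
[ [-20.2,-2.9,-23.1,-0,-0.105,0,60],[-22.5,-2.9,-20.9,-0,-0.105,0,60],[-24.6,-2.9,-18.4,-0,-0.105,0,60],[-26.4,-2.9,-15.7,-0,-0.105,0,60],[-27.9,-2.9,-12.9,-0,-0.105,0,60],[-29.1,-2.9,-9.9,-0,-0.105,0,60],[-30,-2.9,-6.8,-0,-0.105,0,60],[-30.5,-2.9,-3.6,-0,-0.105,0,60],[-30.7,-2.9,-0.4,-0,-0.105,0,60],[-30.6,-2.9,2.9,-0,-0.105,0,60],[-30.1,-2.9,6,-0,-0.105,0,60],[-29.3,-2.9,9.2,-0,-0.105,0,60] ]
[ [-28.2,-2.9,12.2,-0,-0.105,0,60],[-26.8,-2.9,15.1,-0,-0.105,0,60],[-25,-2.9,17.8,-0,-0.105,0,60],[-23,-2.9,20.3,-0,-0.105,0,60],[-20.8,-2.9,22.6,-0,-0.105,0,60],[-18.3,-2.9,24.7,-0,-0.105,0,60],[-15.6,-2.9,26.5,-0,-0.105,0,60],[-12.7,-2.9,27.9,-0,-0.105,0,60],[-9.7,-2.9,29.1,-0,-0.105,0,60],[-6.6,-2.9,30,-0,-0.105,0,60],[-3.4,-2.9,30.5,-0,-0.105,0,60],[-0.2,-2.9,30.7,-0,-0.105,0,60] ]
[[ 4.35841323e-01  8.60648433e-01  2.63299481e-01  3.82646989e+02]
 [-9.00023364e-01  4.16947130e-01  1.26937126e-01 -6.20500339e+02]
 [-5.33724229e-04 -2.92300130e-01  9.56326487e-01  3.73560420e+02]
 [ 0.00000000e+00  0.00000000e+00  0.00000000e+00  1.00000000e+00]]
```

>>> carry_out:
  series:
    - [-20.2,-2.9,-23.1,0,-0.105,0,60]
    - [-22.5,-2.9,-20.9,0,-0.105,0,60]
    - [-24.6,-2.9,-18.4,0,-0.105,0,60]
    - [-26.4,-2.9,-15.7,0,-0.105,0,60]
    - [-27.9,-2.9,-12.9,0,-0.105,0,60]
    - [-29.1,-2.9,-9.9,0,-0.105,0,60]
    - [-30,-2.9,-6.8,0,-0.105,0,60]
    - [-30.5,-2.9,-3.6,0,-0.105,0,60]
    - [-30.7,-2.9,-0.4,0,-0.105,0,60]
    - [-30.6,-2.9,2.9,0,-0.105,0,60]
    - [-30.1,-2.9,6,0,-0.105,0,60]
    - [-29.3,-2.9,9.2,0,-0.105,0,60]

```text
time_s: 1.75
position: [413.6, -295.7, 266.5]
tcp_rot: [-90.0, -0.0, -81.7]
wrist_force: [-0.0, 1.0, -0.2]
gripper_width: 60.0
```

>>> carry_out:
  series:
    - [-28.2,-2.9,12.2,0,-0.105,0,60]
    - [-26.8,-2.9,15.1,0,-0.105,0,60]
    - [-25,-2.9,17.8,0,-0.105,0,60]
    - [-23,-2.9,20.3,0,-0.105,0,60]
    - [-20.8,-2.9,22.6,0,-0.105,0,60]
    - [-18.3,-2.9,24.7,0,-0.105,0,60]
    - [-15.6,-2.9,26.5,0,-0.105,0,60]
    - [-12.7,-2.9,27.9,0,-0.105,0,60]
    - [-9.7,-2.9,29.1,0,-0.105,0,60]
    - [-6.6,-2.9,30,0,-0.105,0,60]
    - [-3.4,-2.9,30.5,0,-0.105,0,60]
    - [-0.2,-2.9,30.7,0,-0.105,0,60]

```text
time_s: 2.75
position: [511.4, 59.4, 301.4]
tcp_rot: [-90.0, -0.0, -9.5]
wrist_force: [0.9, -0.8, 0.7]
gripper_width: 59.9
```

```bash
python3 - <<'E'
from h import *
rep()
im=arm.snapshot("wrist"); cv2.imwrite("pics/w1.png",im[:,:,::-1]); rep()
E
```

```text
t 2.75 store [-19.8  11.3 301.4] rpy [-90.   -0.   -9.5] F [ 0.9 -0.8  0.7] g 59.9 j [ 23.  18. -43. 113.  15.  54.  52.]
t 2.8 store [-19.1  19.6 302.9] rpy [-89.5  -0.3  -8.8] F [1.4 4.8 1.3] g 59.9 j [ 23.  18. -44. 113.  15.  54.  52.]
```

View pics/w1.png

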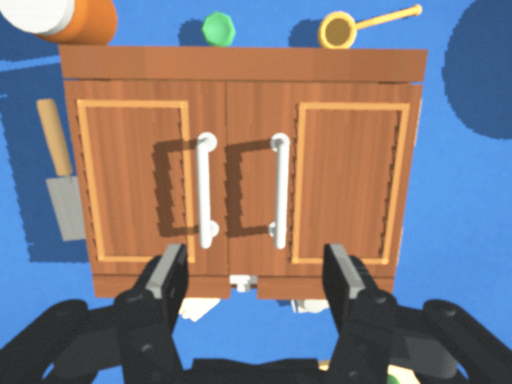

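The wrist picture has near side up. The keeper shows at (242,283), the left handle at x≈281 and the right handle at x≈205. The arm was still settling, so I'll retake the picture and fit the pose.

```bash
python3 - <<'E'
from h import *
import json
arm.snapshot("wrist");arm.snapshot("wrist"); 
ci=arm.camera_info("wrist");rep();im=arm.snapshot("wrist");ci2=arm.camera_info("wrist");rep()
print(np.array(ci["world_from_camera"])[:3,3],np.array(ci2["world_from_camera"])[:3,3])
cv2.imwrite("pics/w2.png",im[:,:,::-1]); cv2.imwrite("pics/w2z.png",cv2.resize(im[20:320,40:440,::-1],None,fx=2,fy=2,interpolation=cv2.INTER_CUBIC))
json.dump({k:np.array(v).tolist() for k,v in ci.items()},open("w2.json","w"))
E
```

```text
t 2.9 store [-19.7  13.  301.6] rpy [-89.9  -0.1  -9.5] F [ 0.7 -0.2 -0.6] g 59.9 j [ 23.  18. -43. 113.  15.  54.  52.]
t 2.95 store [-19.9  10.6 301. ] rpy [-90.   -0.   -9.7] F [ 0.2 -0.1 -0.4] g 60.0 j [ 23.  18. -43. 113.  15.  54.  52.]
[437.46710941  72.84682186 443.75293057] [437.14776433  70.97835395 443.23547488]
```

View pics/w2z.png

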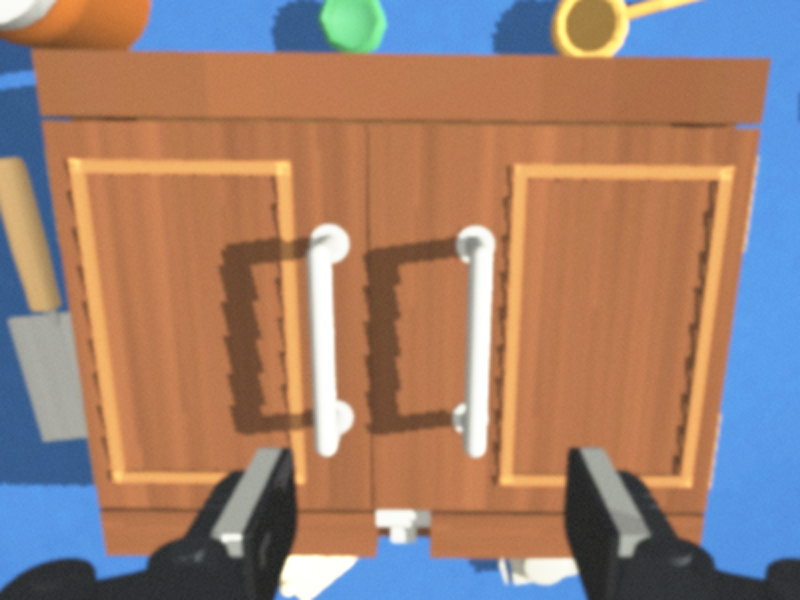

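```bash
python3 - <<'E'
from h import *
import json
from scipy.optimize import least_squares
ci=json.load(open("w2.json"))
M=np.array([[-130,165,113],[-130,-165,113],[130,-165,113],[130,165,113.],[-45,35,148],[45,35,148],[-45,-35,148],[45,-35,148.]])
o=np.array([[768,60],[34,52],[106,557],[703,557],[481,248],[476,453],[318,248],[327,453]])/2+[40,20]
def W(p):
    c,s=np.cos(p[2]),np.sin(p[2]); return M@np.array([[c,s,0],[-s,c,0],[0,0,1]])+[p[0],p[1],p[3]]
f=lambda p:(proj(ci,W(p))-o).ravel()
r=least_squares(f,[529,45,-.17,0],x_scale=[10,10,.1,10]); print(r.x[:2],np.degrees(r.x[2]),r.x[3]); print(f(r.x).reshape(-1,2).round(1).tolist())
g=lambda p:f([*p,0]); r=least_squares(g,[529,45,-.17],x_scale=[10,10,.1]); print(r.x[:2],np.degrees(r.x[2])); print(g(r.x).reshape(-1,2).round(1).tolist())
for u,v in (o[4:6].mean(0),o[6:].mean(0)): print(st(atz(ci,u,v,148)))
E
```

```text
[530.31432142  44.74262212] -9.863967199389792 -0.24859635755804568
[[1.6, -2.0], [-1.6, -0.6], [0.9, -0.2], [-1.3, 0.9], [-0.1, 4.4], [-0.3, -3.4], [0.6, 4.0], [0.1, -3.7]]
[530.27209121  44.75996053] -9.863864543832154
[[1.8, -2.0], [-1.8, -0.6], [0.8, -0.1], [-1.2, 1.0], [-0.1, 4.4], [-0.2, -3.3], [0.6, 4.0], [0.0, -3.7]]
[ -1.1  35.1 148. ]
[ -0.8 -35.3 148. ]
```

```bash
sed -i 's/^S=.*/S=np.array([529.8,45.]); YAW=-9.8/' h.py; python3 - <<'E'
from h import *
p,R=now();rep()
plan(p,R,w(0,35,190),rot(),5,45)
E
```

```text
t 2.95 store [-20.7  10.5 301. ] rpy [-90.   -0.   -9.7] F [ 0.2 -0.1 -0.4] g 60.0 j [ 23.  18. -43. 113.  15.  54.  52.]
[ [4.1,22.2,4.9,0,0.0003,0,45],[4.1,22.2,4.9,0,0.0003,0,45],[4.1,22.2,4.9,0,0.0003,0,45],[4.1,22.2,4.9,0,0.0003,0,45],[4.1,22.2,4.9,0,0.0003,0,45] ]
```

>>> carry_out:
  series:
    - [4.1,22.2,4.9,0,0,0,45]
    - [4.1,22.2,4.9,0,0,0,45]
    - [4.1,22.2,4.9,0,0,0,45]
    - [4.1,22.2,4.9,0,0,0,45]
    - [4.1,22.2,4.9,0,0,0,45]
    - [0,18,0,0,0,0,45]
    - [0,18,0,0,0,0,45]
    - [0,14,0,0,0,0,45]
    - [0,9,0,0,0,0,45]
    - [0,0,0,0,0,0,45]
    - [0,0,0,0,0,0,45]

```text
time_s: 3.87
position: [535.3, 77.7, 130.7]
tcp_rot: [-90.1, 0.0, -9.9]
wrist_force: [0.0, -0.6, 0.5]
gripper_width: 45.0
```

```bash
python3 - <<'E'
from h import *
rep()
im=arm.snapshot("wrist"); cv2.imwrite("pics/w3.png",im[:,:,::-1]);
im=arm.snapshot("scene"); cv2.imwrite("pics/s3.png",cv2.resize(im[90:250,150:350,::-1],None,fx=3,fy=3)); rep()
E
```

```text
t 3.8667 store [-1.000e-01  3.320e+01  1.307e+02] rpy [-90.1   0.   -9.9] F [ 0.  -0.6  0.5] g 45.0 j [ 12.  33. -34. 119.  30.  37.  37.]
t 3.9667 store [  0.5  34.1 131.7] rpy [-90.   -0.1  -9.8] F [-0.1  1.  -0.1] g 45.1 j [ 12.  33. -34. 119.  30.  37.  37.]
```

View pics/w3.png

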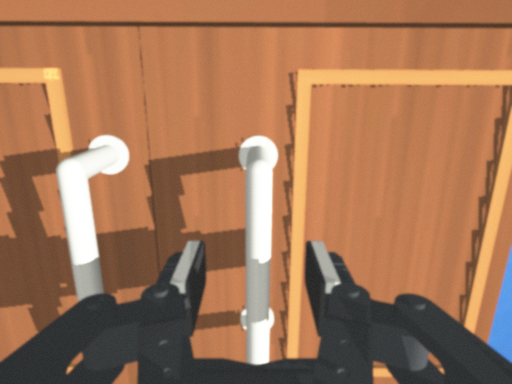

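View pics/s3.png

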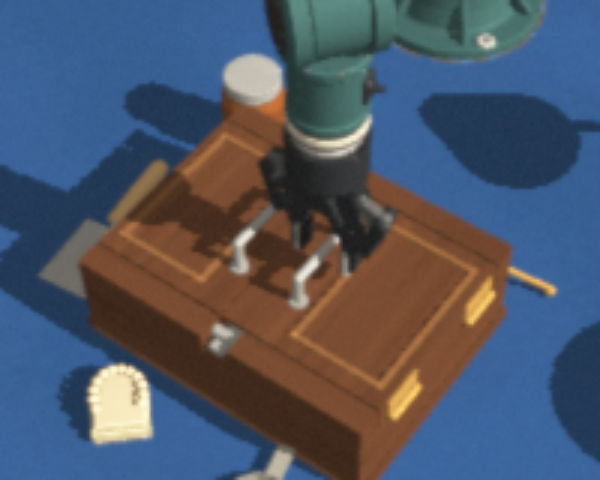

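```bash
cat >> h.py <<'E'
def arc(side,th0,th1,t0,t1,n,g,off=17):
    # side +1 left door, -1 right. prints rows; tilt leaning outward
    def pose(th,t):
        gy=165-(130*np.cos(th)-63*np.sin(th)); gz=85+130*np.sin(th)+63*np.cos(th)
        R=rot(side*t); return w(0,side*gy,gz)+R.apply([0,off,0]),R
    rows=[]
    ths=np.linspace(th0,th1,n+1);ts=np.linspace(t0,t1,n+1)
    for i in range(n):
        p0,R0=pose(ths[i],ts[i]);p1,R1=pose(ths[i+1],ts[i+1])
        rows.append([*R0.inv().apply(p1-p0).round(1),*(R0.inv()*R1).as_rotvec().round(3),g])
    for i in range(0,n,12): print("[",",".join("["+",".join(f"{x:g}" for x in r)+"]" for r in rows[i:i+12]),"]")
    print("end",st(p1),p1.round(0),R1.as_euler('xyz',degrees=True).round(1))
E
python3 -c "
from h import *
arc(1,0,1.78,0,55,34,0)"
```

```text
[ [-0,-6.7,3,-0.028,0,-0,0],[0,-6.6,3.2,-0.028,-0,0,0],[0,-6.5,3.3,-0.028,0,0,0],[-0,-6.5,3.5,-0.028,0,0,0],[0,-6.4,3.6,-0.028,0,-0,0],[-0,-6.3,3.8,-0.028,-0,0,0],[0,-6.2,3.9,-0.028,0,0,0],[-0,-6,4.1,-0.028,-0,-0,0],[-0,-5.9,4.2,-0.028,0,-0,0],[-0,-5.8,4.4,-0.028,0,0,0],[0,-5.7,4.5,-0.028,-0,-0,0],[-0,-5.6,4.6,-0.028,0,-0,0] ]
[ [-0,-5.5,4.8,-0.028,0,0,0],[-0,-5.3,4.9,-0.028,-0,0,0],[-0,-5.2,5,-0.028,0,-0,0],[0,-5.1,5.1,-0.028,0,-0,0],[-0,-4.9,5.3,-0.028,0,0,0],[-0,-4.8,5.4,-0.028,0,0,0],[0,-4.6,5.5,-0.028,0,0,0],[-0,-4.5,5.6,-0.028,-0,0,0],[0,-4.3,5.7,-0.028,0,0,0],[-0,-4.2,5.8,-0.028,-0,0,0],[-0,-4,5.9,-0.028,-0,0,0],[0,-3.9,6,-0.028,0,0,0] ]
[ [-0,-3.7,6.1,-0.028,0,-0,0],[-0,-3.6,6.2,-0.028,0,0,0],[0,-3.4,6.3,-0.028,0,0,0],[-0,-3.2,6.4,-0.028,0,0,0],[0,-3.1,6.4,-0.028,0,-0,0],[0,-2.9,6.5,-0.028,-0,0,0],[-0,-2.7,6.6,-0.028,0,-0,0],[0,-2.6,6.6,-0.028,-0,-0,0],[0,-2.4,6.7,-0.028,0,-0,0],[0,-2.2,6.8,-0.028,0,0,0] ]
end [  0.  239.7 189.3] [571. 281. 189.] [-145.     0.    -9.8]
```

>>> carry_out:
  series:
    - [0,0,0,0,0,0,0]
    - [0,0,0,0,0,0,0]
    - [0,0,0,0,0,0,0]
    - [0,0,0,0,0,0,0]
    - [0,0,0,0,0,0,0]
  squeeze: 40

```text
time_s: 4.38
position: [535.9, 78.7, 131.6]
tcp_rot: [-90.0, -0.1, -9.8]
wrist_force: [-1.2, -1.9, 5.7]
gripper_width: 8.4
```

>>> carry_out:
  series:
    - [0,-6.7,3,-0.028,0,0,0]
    - [0,-6.6,3.2,-0.028,0,0,0]
    - [0,-6.5,3.3,-0.028,0,0,0]
    - [0,-6.5,3.5,-0.028,0,0,0]
    - [0,-6.4,3.6,-0.028,0,0,0]
    - [0,-6.3,3.8,-0.028,0,0,0]
    - [0,-6.2,3.9,-0.028,0,0,0]
    - [0,-6,4.1,-0.028,0,0,0]
    - [0,-5.9,4.2,-0.028,0,0,0]
    - [0,-5.8,4.4,-0.028,0,0,0]
    - [0,-5.7,4.5,-0.028,0,0,0]
    - [0,-5.6,4.6,-0.028,0,0,0]

```text
time_s: 5.38
position: [545.2, 131.0, 196.0]
tcp_rot: [-109.7, -0.0, -9.9]
wrist_force: [1.0, -4.6, -1.2]
gripper_width: 8.3
```

```bash
python3 - <<'E'
from h import *
rep()
im=arm.snapshot("scene"); cv2.imwrite("pics/s4.png",cv2.resize(im[90:250,150:350,::-1],None,fx=3,fy=3)); rep()
E
```

```text
t 5.3833 store [  0.5  87.4 196. ] rpy [-109.7   -0.    -9.9] F [ 1.  -4.6 -1.2] g 8.3 j [ -6.  32. -29. 109.  33.  62.  26.]
t 5.4333 store [  0.5  89.6 197.2] rpy [-109.7   -0.    -9.7] F [-0.4 -5.5  5.6] g 8.4 j [ -6.  32. -29. 109.  34.  62.  26.]
```

View pics/s4.png

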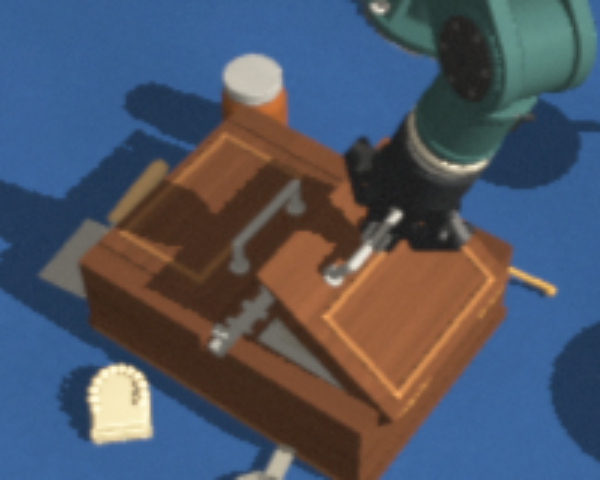

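The door is rising with the gripper holding the handle, so I'll continue the arc.

>>> carry_out:
  series:
    - [0,-5.5,4.8,-0.028,0,0,0]
    - [0,-5.3,4.9,-0.028,0,0,0]
    - [0,-5.2,5,-0.028,0,0,0]
    - [0,-5.1,5.1,-0.028,0,0,0]
    - [0,-4.9,5.3,-0.028,0,0,0]
    - [0,-4.8,5.4,-0.028,0,0,0]
    - [0,-4.6,5.5,-0.028,0,0,0]
    - [0,-4.5,5.6,-0.028,0,0,0]
    - [0,-4.3,5.7,-0.028,0,0,0]
    - [0,-4.2,5.8,-0.028,0,0,0]
    - [0,-4,5.9,-0.028,0,0,0]
    - [0,-3.9,6,-0.028,0,0,0]

```text
time_s: 6.43
position: [560.0, 213.8, 217.6]
tcp_rot: [-128.9, -0.2, -9.9]
wrist_force: [0.7, -2.0, 6.6]
gripper_width: 8.3
```

>>> carry_out:
  series:
    - [0,-3.7,6.1,-0.028,0,0,0]
    - [0,-3.6,6.2,-0.028,0,0,0]
    - [0,-3.4,6.3,-0.028,0,0,0]
    - [0,-3.2,6.4,-0.028,0,0,0]
    - [0,-3.1,6.4,-0.028,0,0,0]
    - [0,-2.9,6.5,-0.028,0,0,0]
    - [0,-2.7,6.6,-0.028,0,0,0]
    - [0,-2.6,6.6,-0.028,0,0,0]
    - [0,-2.4,6.7,-0.028,0,0,0]
    - [0,-2.2,6.8,-0.028,0,0,0]
    - [0,0,0,0,0,0,0]
    - [0,0,0,0,0,0,0]

```text
time_s: 7.43
position: [572.3, 282.7, 190.4]
tcp_rot: [-144.4, -0.3, -9.6]
wrist_force: [4.1, 3.5, 4.3]
gripper_width: 8.1
```

```bash
python3 - <<'E'
from h import *
rep()
im=arm.snapshot("scene"); cv2.imwrite("pics/s5.png",cv2.resize(im[90:250,150:350,::-1],None,fx=3,fy=3)); rep()
E
```

```text
t 7.4333 store [  1.5 241.5 190.4] rpy [-144.4   -0.3   -9.6] F [4.1 3.5 4.3] g 8.1 j [-32.  51. -21.  84.  38. 101.  15.]
t 7.4833 store [  1.4 241.1 190.6] rpy [-144.4   -0.2   -9.6] F [3.5 2.5 3.8] g 8.5 j [-32.  51. -21.  84.  38. 101.  15.]
```

View pics/s5.png

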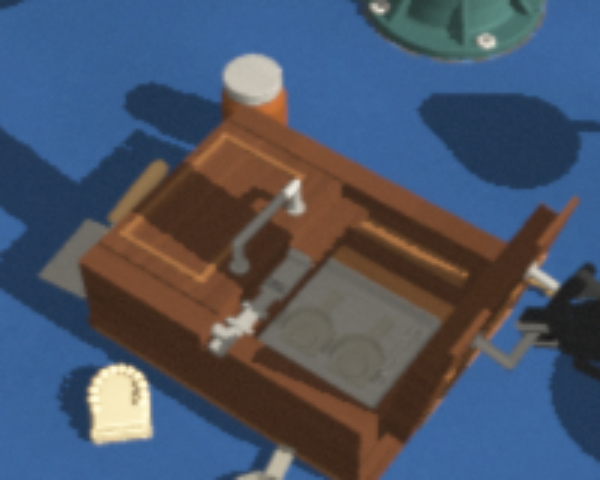

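>>> carry_out:
  series:
    - [0,0,0,0,0,0,26]
    - [0,0,0,0,0,0,26]
    - [0,0,0,0,0,0,26]
    - [0,-12,0,0,0,0,28]
    - [0,-20,0,0,0,0,30]
    - [0,-25,0,0,0,0,30]
    - [0,-25,0,0,0,0,30]
    - [0,-20,0,0,0,0,30]

```text
time_s: 8.15
position: [584.1, 364.7, 250.4]
tcp_rot: [-144.4, 0.0, -9.7]
wrist_force: [0.6, -0.6, 0.2]
gripper_width: 29.7
```

```bash
python3 - <<'E'
from h import *
rep()
for n in ["top","scene"]:
    im=arm.snapshot(n); cv2.imwrite(f"pics/{n}6.png",im[:,:,::-1])
    for q in ["thumb_plate","bolt"]:
        print(n,q,[(round(d["conf"],2),np.round(d["extent"],1).tolist()) for d in arm.masks_of(n,q)])
t=cv2.imread("pics/top6.png")[140:290,180:380];s=cv2.imread("pics/scene6.png")[100:250,150:350]
cv2.imwrite("pics/z6.png",cv2.resize(np.vstack([t,s]),None,fx=4,fy=4,interpolation=cv2.INTER_CUBIC)[:600]);cv2.imwrite("pics/z6s.png",cv2.resize(s,None,fx=4,fy=4,interpolation=cv2.INTER_CUBIC))
rep(); p,R=now()
cv2.imwrite("x.png",t)
E
```

```text
t 8.15 store [ -0.9 324.3 250.4] rpy [-144.4    0.    -9.7] F [ 0.6 -0.6  0.2] g 29.7 j [-37.  53. -21.  71.  37. 111.  19.]
top thumb_plate [(0.84, [275.4, 182.4, 19.4, 60.8]), (0.43, [301.0, 209.8, 94.8, 111.3])]
top bolt [(0.66, [273.0, 182.2, 17.7, 56.1]), (0.35, [175.9, 179.9, 63.6, 113.4])]
scene thumb_plate [(0.7, [234.8, 192.6, 33.8, 33.9])]
scene bolt [(0.58, [237.0, 191.8, 30.4, 37.3])]
t 8.45 store [-1.000e-01  3.208e+02  2.484e+02] rpy [-144.7    0.    -9.8] F [ 0.2 -0.2 -0.5] g 29.8 j [-37.  53. -21.  72.  37. 111.  19.]
```

View pics/z6.png

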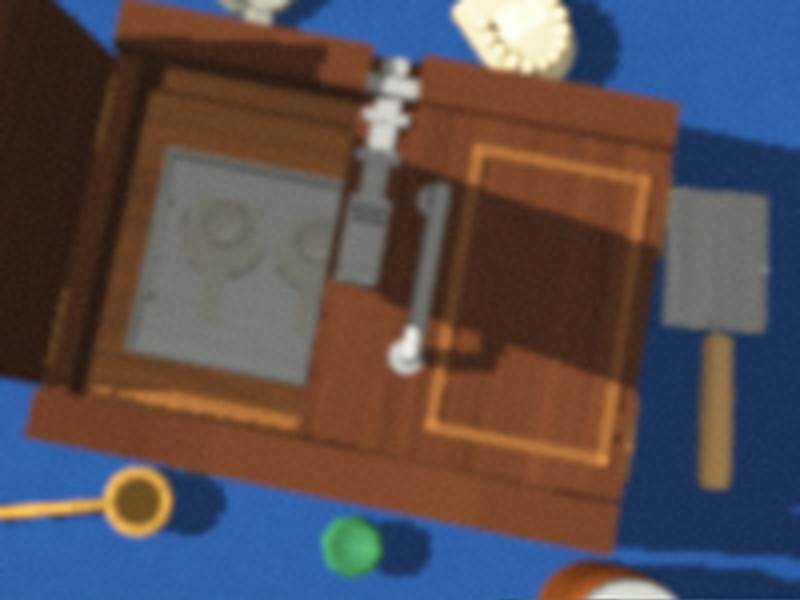

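View pics/z6s.png

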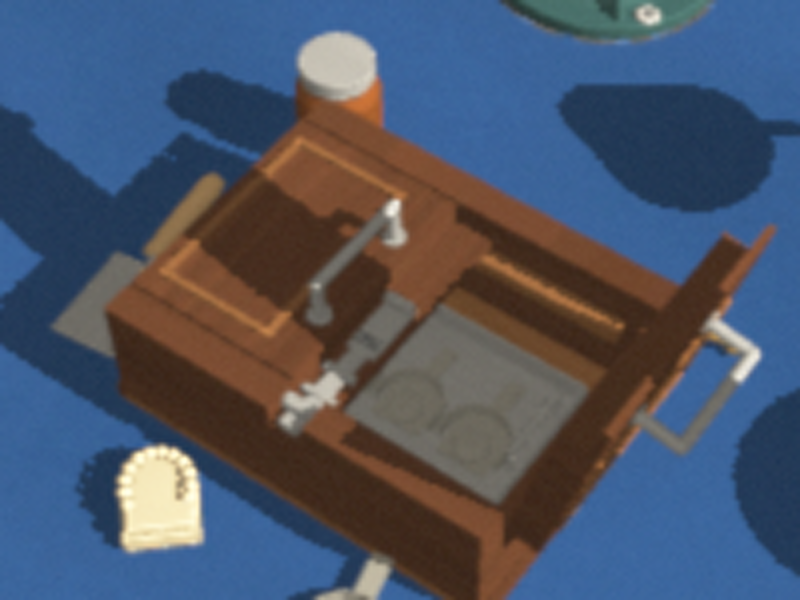

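```bash
python3 - <<'E'
from h import *
c=arm.camera_info("top")
for n,u,v,z in [("farL",348,197,97),("farR",390,203,97),("nearL",335,277,106),("nearR",378,285,106),("lineL",350,205,97)]: print(n,st(atz(c,180+u/4,140+v/4,z)))
c=arm.camera_info("scene")
for n,u,v,z in [("upstand nearR",387,292,106),("upstand nearL",417,305,106),("farR",338,345,97),("farL",375,368,97)]: print(n,st(atz(c,150+u/4,100+v/4,z)))
p,R=now()
print("raise");plan(p,R,w(-10,230,340),rot(15),8,30)
print("across");plan(w(-10,230,340),rot(15),w(10,4,240),rot(),9,0)
E
```

```text
farL [41.  11.1 97. ]
farR [ 42.1 -13.6  97. ]
nearL [ -7.8  10.3 106. ]
nearR [ -7.6 -14.6 106. ]
lineL [36.5  9.1 97. ]
upstand nearR [ -2.6  -7.1 106. ]
upstand nearL [ -5.5  17.7 106. ]
farR [ 51.3 -11.5  97. ]
farL [52.4 22.2 97. ]
raise
[ [-1.2,2.6,-15.9,0.0866,0,-0.0001,30],[-1.2,1.3,-16.1,0.0866,0,-0.0001,30],[-1.2,-0.1,-16.1,0.0866,0,-0.0001,30],[-1.2,-1.5,-16,0.0866,0,-0.0001,30],[-1.2,-2.9,-15.9,0.0866,0,-0.0001,30],[-1.2,-4.3,-15.5,0.0866,0,-0.0001,30],[-1.2,-5.6,-15.1,0.0866,0,-0.0001,30],[-1.2,-6.9,-14.6,0.0866,0,-0.0001,30] ]
across
[ [2.2,17.2,-21.4,0.0291,0,0,0],[2.2,16.6,-21.9,0.0291,0,0,0],[2.2,16,-22.3,0.0291,0,0,0],[2.2,15.3,-22.8,0.0291,0,0,0],[2.2,14.6,-23.2,0.0291,0,0,0],[2.2,14,-23.7,0.0291,0,0,0],[2.2,13.3,-24,0.0291,0,0,0],[2.2,12.6,-24.4,0.0291,0,0,0],[2.2,11.8,-24.8,0.0291,0,0,0] ]
```

>>> carry_out:
  series:
    - [-1.2,2.6,-15.9,0.0866,0,0,30]
    - [-1.2,1.3,-16.1,0.0866,0,0,30]
    - [-1.2,-0.1,-16.1,0.0866,0,0,30]
    - [-1.2,-1.5,-16,0.0866,0,0,30]
    - [-1.2,-2.9,-15.9,0.0866,0,0,30]
    - [-1.2,-4.3,-15.5,0.0866,0,0,30]
    - [-1.2,-5.6,-15.1,0.0866,0,0,30]
    - [-1.2,-6.9,-14.6,0.0866,0,0,30]

```text
time_s: 9.12
position: [559.0, 272.3, 340.6]
tcp_rot: [-104.7, -0.0, -9.9]
wrist_force: [1.0, -0.4, 0.3]
gripper_width: 30.3
```

>>> carry_out:
  series:
    - [5.5,17.2,-21.4,0.0291,0,0,0]
    - [5.5,16.6,-21.9,0.0291,0,0,0]
    - [5.5,16,-22.3,0.0291,0,0,0]
    - [5.5,15.3,-22.8,0.0291,0,0,0]
    - [5.5,14.6,-23.2,0.0291,0,0,0]
    - [5.5,14,-23.7,0.0291,0,0,0]
    - [5.5,13.3,-24,0.0291,0,0,0]
    - [5.5,12.6,-24.4,0.0291,0,0,0]
    - [5.5,11.8,-24.8,0.0291,0,0,0]
    - [0,0,0,0,0,0,0]
    - [0,0,0,0,0,0,0]
    - [0,0,0,0,0,0,0]

```text
time_s: 10.12
position: [569.2, 43.3, 239.5]
tcp_rot: [-89.9, 0.1, -9.9]
wrist_force: [-0.1, 0.8, -0.3]
gripper_width: 0.5
```

```bash
python3 - <<'E'
from h import *
import json
rep();ci=arm.camera_info("wrist");im=arm.snapshot("wrist");rep()
cv2.imwrite("pics/w7.png",im[:,:,::-1]); json.dump({k:np.array(v).tolist() for k,v in ci.items()},open("w7.json","w"))
E
```

```text
t 10.1167 store [ 39.1   5.  239.5] rpy [-89.9   0.1  -9.9] F [-0.1  0.8 -0.3] g 0.5 j [ 16.  25. -33. 111.  18.  49.  53.]
t 10.1667 store [ 39.2   6.3 240. ] rpy [-89.8   0.   -9.7] F [-0.5  0.7 -0.4] g -0.4 j [ 16.  25. -33. 111.  18.  49.  53.]
```

View pics/w7.png

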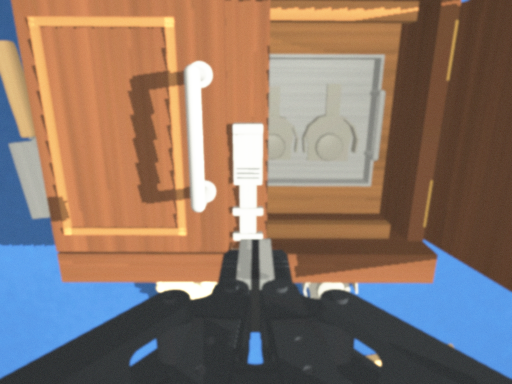

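```bash
python3 - <<'E'
from h import *
import json
ci=json.load(open("w7.json"));im=cv2.imread("pics/w7.png")
cv2.imwrite("pics/w7z.png",cv2.resize(im[110:250,180:320],None,fx=4,fy=4,interpolation=cv2.INTER_CUBIC))
for n,u,v,z in [("upL",264,124,106),("upR",233,124,106),("farL",262,184,97),("farR",233,184,97),("wall top",230,150,113),("edge",270,150,93)]: print(n,st(atz(ci,u,v,z)))
E
```

```text
upL [ -8.   12.2 106. ]
upR [ -8.  -12.3 106. ]
farL [43.8 11.1 97. ]
farR [ 43.8 -13.8  97. ]
wall top [ 11.5 -14.6 113. ]
edge [15.  17.8 93. ]
```

View pics/w7z.png

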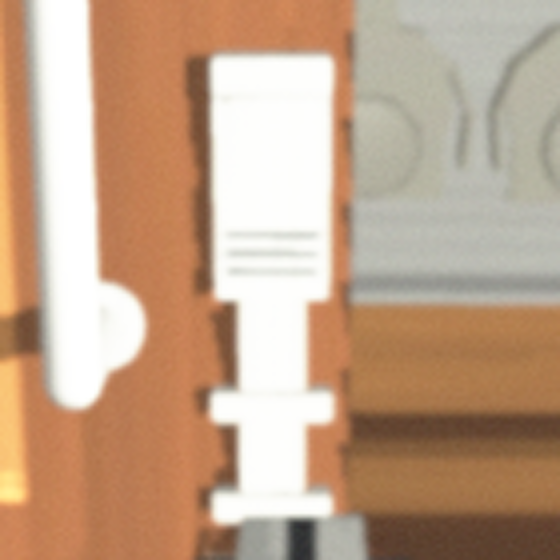

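```bash
python3 - <<'E'
from h import *
p,R=now();rep()
plan(p,R,w(15,4,112),rot(),8,0)
E
```

```text
t 10.1667 store [ 39.2   6.3 240. ] rpy [-89.8   0.   -9.7] F [-0.5  0.7 -0.4] g -0.4 j [ 16.  25. -33. 111.  18.  49.  53.]
[ [-3,16,-0.3,-0.0004,0.0001,-0,0],[-3,16,-0.3,-0.0004,0.0001,-0,0],[-3,16,-0.3,-0.0004,0.0001,-0,0],[-3,16,-0.3,-0.0004,0.0001,-0,0],[-3,16,-0.3,-0.0004,0.0001,-0,0],[-3,16,-0.3,-0.0004,0.0001,-0,0],[-3,16,-0.3,-0.0004,0.0001,-0,0],[-3,16,-0.3,-0.0004,0.0001,-0,0] ]
```

>>> carry_out:
  series:
    - [-3,16,0,0,0,0,0]
    - [-3,16,0,0,0,0,0]
    - [-3,16,0,0,0,0,0]
    - [-3,18,0,0,0,0,0]
    - [-3,18,0,0,0,0,0]
    - [-3,18,0,0,0,0,0]
    - [-3,14,0,0,0,0,0]
    - [-3,10,0,0,0,0,0]
    - [0,0,0,0,0,0,0]
    - [0,0,0,0,0,0,0]
    - [0,0,0,0,0,0,0]

```text
time_s: 11.08
position: [547.2, 48.9, 114.7]
tcp_rot: [-89.8, -0.1, -9.7]
wrist_force: [-0.0, 0.8, -0.0]
gripper_width: 0.0
```

```bash
python3 - <<'E'
from h import *
rep();im=arm.snapshot("wrist");cv2.imwrite("pics/w8.png",im[:,:,::-1]);rep()
E
```

```text
t 11.0833 store [ 16.5   6.9 114.7] rpy [-89.8  -0.1  -9.7] F [-0.   0.8 -0. ] g 0.0 j [ 10.  33. -27. 119.  27.  33.  45.]
t 11.1333 store [ 16.7   6.6 114.9] rpy [-89.8  -0.1  -9.8] F [-1.  -0.7 -0.3] g -0.1 j [ 10.  33. -27. 119.  27.  33.  45.]
```

View pics/w8.png

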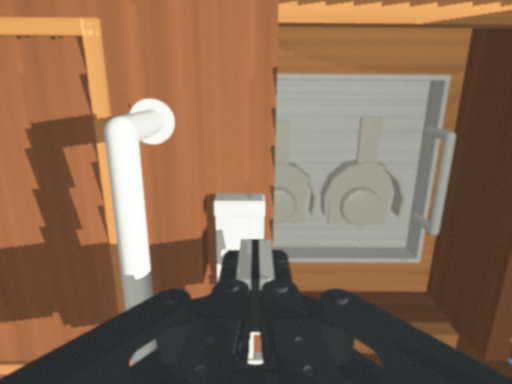

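The tip stands over the plate next to the upstand (white block at about (240,200)), clear of the handle. Next is a slow descent onto the plate.

>>> carry_out:
  series:
    - [0,5,-0.5,0,0,0,0]
    - [0,4,-0.5,0,0,0,0]
    - [0,3,-0.5,0,0,0,0]
    - [0,2,0,0,0,0,0]
    - [0,0,0,0,0,0,0]
    - [0,0,0,0,0,0,0]

```text
time_s: 11.63
position: [545.9, 46.5, 99.6]
tcp_rot: [-89.9, 0.0, -9.8]
wrist_force: [-0.4, 1.1, -0.4]
gripper_width: 0.3
```

>>> carry_out:
  series:
    - [0,2,0,0,0,0,0]
    - [0,2,0,0,0,0,0]
    - [0,0,0,0,0,0,0]

```text
time_s: 11.88
position: [547.1, 47.9, 96.5]
tcp_rot: [-89.7, -0.1, -9.7]
wrist_force: [-0.6, 1.3, 6.5]
gripper_width: -0.3
```

Contact at z≈97, as expected. I'll keep pressing.

>>> carry_out:
  series:
    - [0,1.5,0,0,0,0,0]
    - [0,1.5,0,0,0,0,0]
    - [0,0,0,0,0,0,0]

```text
time_s: 12.13
position: [547.7, 49.1, 94.2]
tcp_rot: [-89.7, -0.2, -9.7]
wrist_force: [-0.5, 2.2, 8.8]
gripper_width: -0.1
```

>>> carry_out:
  series:
    - [0,1.5,0,0,0,0,0]
    - [0,0,0,0,0,0,0]

```text
time_s: 12.3
position: [548.1, 49.6, 93.1]
tcp_rot: [-89.6, -0.2, -9.7]
wrist_force: [-0.9, 3.2, 10.8]
gripper_width: -0.1
```

>>> carry_out:
  series:
    - [0,1.5,0,0,0,0,0]
    - [0,0,0,0,0,0,0]

```text
time_s: 12.47
position: [548.5, 50.2, 91.9]
tcp_rot: [-89.6, -0.3, -9.7]
wrist_force: [-0.1, 4.8, 11.7]
gripper_width: -0.1
```

>>> carry_out:
  series:
    - [0,1.5,0,0,0,0,0]
    - [0,0,0,0,0,0,0]

```text
time_s: 12.63
position: [548.8, 50.8, 90.8]
tcp_rot: [-89.5, -0.3, -9.6]
wrist_force: [-1.5, 6.0, 14.8]
gripper_width: 0.1
```

>>> carry_out:
  series:
    - [0,1.5,-1,0,0,0,0]
    - [0,1.5,-1,0,0,0,0]
    - [0,0,0,0,0,0,0]

```text
time_s: 12.88
position: [549.1, 51.1, 89.9]
tcp_rot: [-89.5, -0.4, -9.5]
wrist_force: [-3.0, 8.3, 29.8]
gripper_width: 0.1
```

>>> carry_out:
  series:
    - [-2,0,0,0,0,0,0]
    - [-3,0,0,0,0,0,0]
    - [-3,0,0,0,0,0,0]
    - [-3,0,0,0,0,0,0]

```text
time_s: 13.22
position: [545.4, 52.3, 90.2]
tcp_rot: [-89.1, -1.1, -9.6]
wrist_force: [8.1, 5.5, 16.6]
gripper_width: 0.4
```

```bash
python3 - <<'E'
from h import *
rep()
E
```

```text
t 13.2167 store [14.1  9.9 90.2] rpy [-89.1  -1.1  -9.6] F [ 8.1  5.5 16.6] g 0.4 j [  8.  35. -25. 121.  29.  29.  42.]
```

>>> carry_out:
  series:
    - [-3,0.5,0,0,0,0,0]
    - [-3,0.5,0,0,0,0,0]
    - [-3,0.5,0,0,0,0,0]

```text
time_s: 13.47
position: [538.4, 53.6, 89.9]
tcp_rot: [-89.2, -1.3, -9.6]
wrist_force: [8.7, 3.8, 29.2]
gripper_width: -0.1
```

>>> carry_out:
  series:
    - [-3,0.3,0,0,0,0,0]
    - [-3,0.3,0,0,0,0,0]
    - [-3,0.3,0,0,0,0,0]

```text
time_s: 13.72
position: [530.6, 55.1, 89.8]
tcp_rot: [-89.2, -1.4, -9.6]
wrist_force: [7.5, 4.4, 34.8]
gripper_width: -0.0
```

```bash
python3 - <<'E'
from h import *
rep()
im=arm.snapshot("wrist");cv2.imwrite("pics/w9.png",im[:,:,::-1]);rep()
E
```

```text
t 13.7167 store [-0.9 10.1 89.8] rpy [-89.2  -1.4  -9.6] F [ 7.5  4.4 34.8] g -0.0 j [  7.  34. -24. 123.  30.  27.  41.]
t 13.7667 store [-2.4 10.  89.8] rpy [-89.2  -1.3  -9.6] F [ 2.8  6.1 36.5] g 0.1 j [  7.  34. -24. 123.  30.  27.  41.]
```

View pics/w9.png

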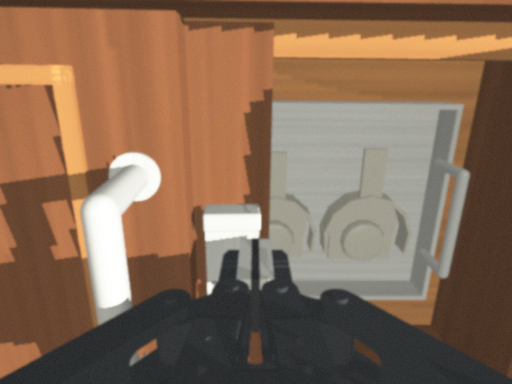

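>>> carry_out:
  series:
    - [-3,-0.8,0,0,0,0,0]
    - [-3,-0.2,0,0,0,0,0]
    - [-3,0,0,0,0,0,0]
    - [-3,0,0,0,0,0,0]

```text
time_s: 14.1
position: [517.6, 57.4, 89.9]
tcp_rot: [-89.1, -1.3, -9.6]
wrist_force: [7.4, 5.4, 28.2]
gripper_width: -0.1
```

>>> carry_out:
  series:
    - [-3,0,0,0,0,0,0]
    - [-2,0,0,0,0,0,0]
    - [-2,0,0,0,0,0,0]

```text
time_s: 14.35
position: [512.8, 58.8, 89.9]
tcp_rot: [-89.0, -1.5, -9.7]
wrist_force: [11.1, 4.1, 23.0]
gripper_width: -0.1
```

```bash
python3 - <<'E'
from h import *
rep()
im=arm.snapshot("wrist");cv2.imwrite("pics/w10.png",im[:,:,::-1]);rep()
E
```

```text
t 14.35 store [-19.1  10.7  89.9] rpy [-89.   -1.5  -9.7] F [11.1  4.1 23. ] g -0.1 j [  6.  33. -24. 125.  30.  25.  39.]
t 14.4 store [-19.6  10.8  89.8] rpy [-89.   -1.5  -9.7] F [ 9.6  3.  23.7] g -0.0 j [  6.  33. -24. 125.  30.  25.  39.]
```

View pics/w10.png

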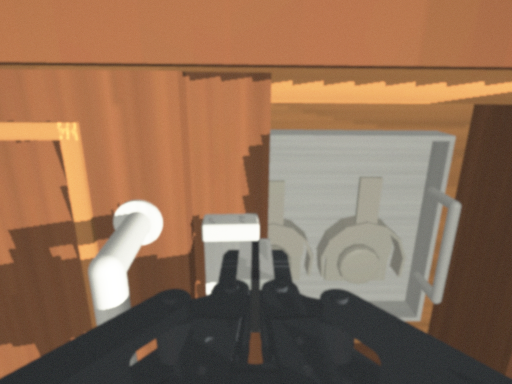

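```bash
python3 - <<'E'
from h import *
c=arm.camera_info("wrist")
for v in (216,239): print(st(atz(c,230,v,99)))
E
```

```text
[-44.1  -0.1  99. ]
[-33.6  -0.3  99. ]
```

>>> carry_out:
  series:
    - [-2,0,0,0,0,0,0]
    - [-2,0,0,0,0,0,0]
    - [-1,0,0,0,0,0,0]

```text
time_s: 14.65
position: [511.2, 59.2, 90.0]
tcp_rot: [-88.9, -1.8, -9.7]
wrist_force: [18.0, 1.0, 16.1]
gripper_width: 0.0
```

```bash
python3 - <<'E'
from h import *
rep();c=arm.camera_info("wrist")
im=arm.snapshot("wrist");cv2.imwrite("pics/w11.png",im[:,:,::-1]);rep()
for v in (216,): print(st(atz(c,230,v,99)))
cv2.imwrite("pics/w11.png",im[150:330,150:320,::-1])
E
```

```text
t 14.65 store [-20.7  10.9  90. ] rpy [-88.9  -1.8  -9.7] F [18.   1.  16.1] g 0.0 j [  6.  33. -24. 125.  30.  25.  39.]
t 14.7 store [-20.7  10.9  90. ] rpy [-88.9  -1.8  -9.7] F [16.   2.1 18.3] g -0.0 j [  6.  33. -24. 125.  30.  25.  39.]
[-45.3  -0.   99. ]
```

View pics/w11.png

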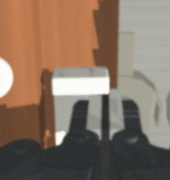

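>>> carry_out:
  series:
    - [0,-6,0,0,0,0,0]
    - [1,-8,0,0,0,0,0]
    - [3,-12,0,0,0,0,0]
    - [4,-20,0,0,0,0,10]
    - [4,-25,0,0,0,0,30]
    - [4,-25,0,0,0,0,45]
    - [4,-20,-10,0,0,0,45]
    - [3,0,-15,0,0,0,45]
    - [0,0,-10,0,0,0,45]
    - [0,0,0,0,0,0,45]
    - [0,0,0,0,0,0,45]

```text
time_s: 15.62
position: [509.1, 14.3, 199.0]
tcp_rot: [-89.9, 0.1, -9.9]
wrist_force: [-0.3, 0.1, 0.4]
gripper_width: 45.0
```

```bash
python3 - <<'E'
from h import *
rep();c=arm.camera_info("wrist")
im=arm.snapshot("wrist");cv2.imwrite("pics/w12.png",im[:,:,::-1]);rep()
im=arm.snapshot("scene"); cv2.imwrite("pics/s12.png",cv2.resize(im[90:250,150:350,::-1],None,fx=3,fy=3))
p,R=now(); plan(p,R,w(0,-35,131),rot(),5,45)
E
```

```text
t 15.6167 store [-15.2 -33.8 199. ] rpy [-89.9   0.1  -9.9] F [-0.3  0.1  0.4] g 45.0 j [ 19.  24. -33. 120.  19.  41.  53.]
t 15.6667 store [-15.2 -32.9 199. ] rpy [-89.8   0.1  -9.8] F [-0.1  0.6 -0. ] g 45.1 j [ 19.  24. -33. 120.  19.  41.  53.]
[ [3,13.6,-0.6,-0.0006,0.0002,-0.0003,45],[3,13.6,-0.6,-0.0006,0.0002,-0.0003,45],[3,13.6,-0.5,-0.0006,0.0002,-0.0003,45],[3,13.6,-0.5,-0.0006,0.0002,-0.0003,45],[3,13.6,-0.5,-0.0006,0.0002,-0.0003,45] ]
```

View pics/w12.png

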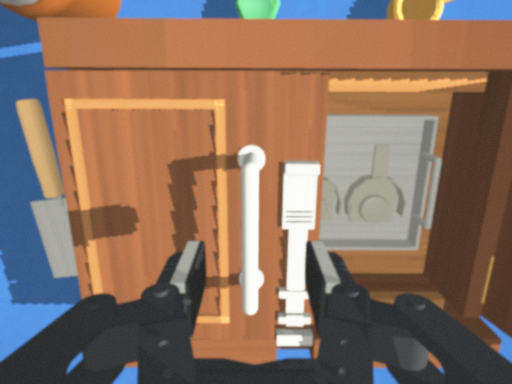

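View pics/s12.png

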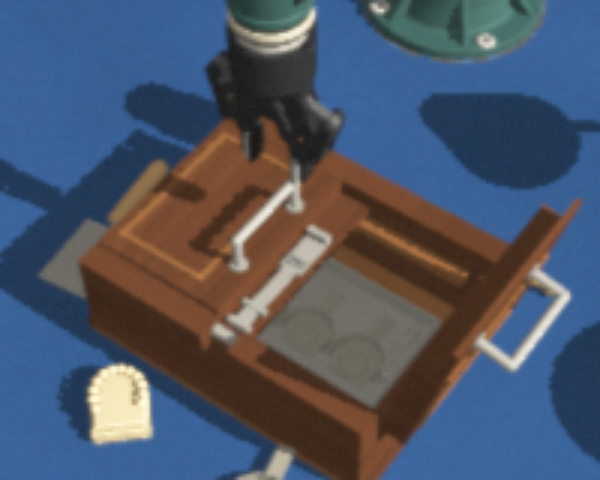

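The bolt is drawn: the plate end has moved to the near side at (302,165), and the nose is out of the keeper. The right handle sits centred between the fingers at (251,230).

>>> carry_out:
  series:
    - [3,15,-1,0,0,0,45]
    - [3,17,-1,0,0,0,45]
    - [3,15,-1,0,0,0,45]
    - [3,12,0,0,0,0,45]
    - [3,7,0,0,0,0,45]
    - [0,0,0,0,0,0,45]
    - [0,0,0,0,0,0,0]
    - [0,0,0,0,0,0,0]
    - [0,0,0,0,0,0,0]
    - [0,0,0,0,0,0,0]
    - [0,0,0,0,0,0,0]
  squeeze: 40

```text
time_s: 16.63
position: [524.5, 8.5, 134.2]
tcp_rot: [-89.9, -0.0, -9.8]
wrist_force: [0.5, -2.4, -0.6]
gripper_width: 8.6
```

```bash
python3 - <<'E'
from h import *
rep()
im=arm.snapshot("scene"); cv2.imwrite("pics/s13.png",cv2.resize(im[90:250,150:350,::-1],None,fx=3,fy=3))
arc(-1,0,1.78,0,55,34,0,16)
E
```

```text
t 16.6333 store [  1.  -36.9 134.2] rpy [-89.9  -0.   -9.8] F [ 0.5 -2.4 -0.6] g 8.6 j [ 15.  30. -28. 121.  25.  34.  49.]
[ [-0,-6.7,-3,0.028,0,0,0],[-0,-6.6,-3.2,0.028,-0,0,0],[-0,-6.5,-3.3,0.028,0,-0,0],[0,-6.5,-3.5,0.028,0,0,0],[-0,-6.4,-3.7,0.028,0,-0,0],[0,-6.3,-3.8,0.028,-0,0,0],[-0,-6.2,-4,0.028,0,0,0],[-0,-6,-4.1,0.028,-0,0,0],[0,-5.9,-4.2,0.028,0,0,0],[0,-5.8,-4.4,0.028,0,-0,0],[-0,-5.7,-4.5,0.028,-0,0,0],[0,-5.6,-4.7,0.028,0,-0,0] ]
[ [0,-5.5,-4.8,0.028,0,0,0],[-0,-5.3,-4.9,0.028,-0,-0,0],[0,-5.2,-5.1,0.028,-0,0,0],[0,-5.1,-5.2,0.028,0,0,0],[0,-4.9,-5.3,0.028,0,-0,0],[-0,-4.8,-5.4,0.028,0,0,0],[-0,-4.6,-5.5,0.028,0,0,0],[-0,-4.5,-5.6,0.028,-0,-0,0],[0,-4.3,-5.7,0.028,0,-0,0],[0,-4.2,-5.8,0.028,-0,0,0],[-0,-4,-5.9,0.028,0,0,0],[0,-3.9,-6,0.028,0,-0,0] ]
[ [-0,-3.7,-6.1,0.028,-0,0,0],[0,-3.6,-6.2,0.028,0,-0,0],[-0,-3.4,-6.3,0.028,-0,-0,0],[0,-3.2,-6.4,0.028,0,0,0],[-0,-3.1,-6.5,0.028,-0,0,0],[-0,-2.9,-6.5,0.028,-0,-0,0],[0,-2.7,-6.6,0.028,0,0,0],[0,-2.6,-6.7,0.028,0,0,0],[-0,-2.4,-6.7,0.028,0,0,0],[0,-2.2,-6.8,0.028,0,-0,0] ]
end [   0.  -240.5  189.9] [ 489. -192.  190.] [-35.    0.   -9.8]
```

View pics/s13.png

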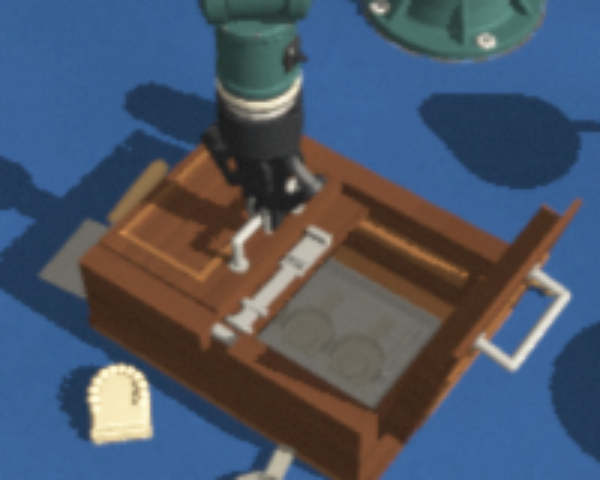

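>>> carry_out:
  series:
    - [0,-6.7,-3,0.028,0,0,0]
    - [0,-6.6,-3.2,0.028,0,0,0]
    - [0,-6.5,-3.3,0.028,0,0,0]
    - [0,-6.5,-3.5,0.028,0,0,0]
    - [0,-6.4,-3.7,0.028,0,0,0]
    - [0,-6.3,-3.8,0.028,0,0,0]
    - [0,-6.2,-4,0.028,0,0,0]
    - [0,-6,-4.1,0.028,0,0,0]
    - [0,-5.9,-4.2,0.028,0,0,0]
    - [0,-5.8,-4.4,0.028,0,0,0]
    - [0,-5.7,-4.5,0.028,0,0,0]
    - [0,-5.6,-4.7,0.028,0,0,0]

```text
time_s: 17.68
position: [514.5, -46.7, 198.5]
tcp_rot: [-70.5, -0.0, -9.8]
wrist_force: [2.9, -0.5, -10.3]
gripper_width: 8.7
```

```bash
python3 - <<'E'
from h import *
rep()
im=arm.snapshot("scene"); cv2.imwrite("pics/s14.png",cv2.resize(im[50:250,130:370,::-1],None,fx=3,fy=3))
E
```

```text
t 17.6833 store [  0.6 -93.  198.5] rpy [-70.5  -0.   -9.8] F [  2.9  -0.5 -10.3] g 8.7 j [ 48.  31. -49. 120.   6.  37.  79.]
```

View pics/s14.png

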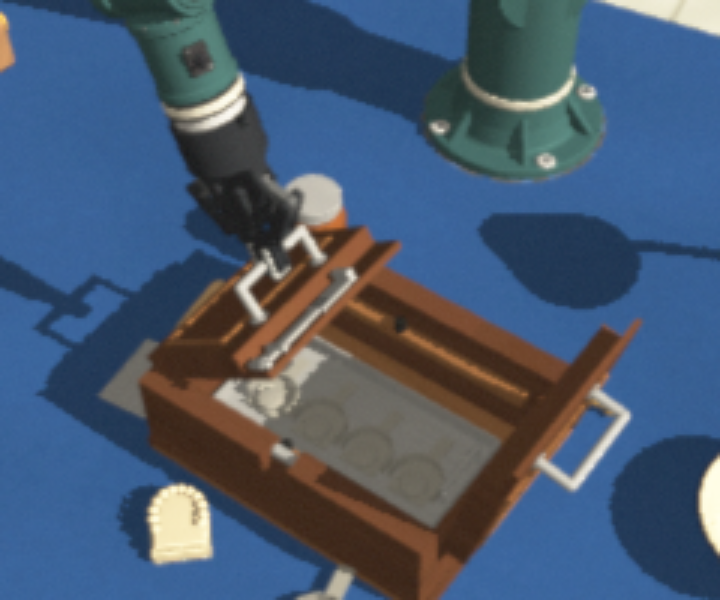

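```bash
python3 - <<'E'
from h import *
arc(-1,0.628,1.78,19.4,22,22,0,16)
E
```

```text
[ [0,-5.4,-5.2,0.002,0,0,0],[-0,-5.2,-5.5,0.002,0,-0,0],[0,-4.9,-5.7,0.002,-0,0,0],[0,-4.6,-6,0.002,0,0,0],[-0,-4.3,-6.2,0.002,-0,0,0],[-0,-4,-6.4,0.002,0,-0,0],[0,-3.6,-6.6,0.002,-0,0,0],[0,-3.3,-6.8,0.002,0,-0,0],[-0,-3,-6.9,0.002,0,0,0],[0,-2.6,-7.1,0.002,0,-0,0],[0,-2.2,-7.2,0.002,-0,0,0],[-0,-1.9,-7.3,0.002,0,-0,0] ]
[ [0,-1.5,-7.4,0.002,0,0,0],[0,-1.1,-7.4,0.002,0,0,0],[-0,-0.8,-7.5,0.002,-0,-0,0],[0,-0.4,-7.5,0.002,0,0,0],[-0,0,-7.5,0.002,0,0,0],[0,0.4,-7.5,0.002,0,0,0],[-0,0.8,-7.5,0.002,0,0,0],[0,1.1,-7.4,0.002,0,-0,0],[0,1.5,-7.4,0.002,0,0,0],[0,1.9,-7.3,0.002,0,-0,0] ]
end [   0.  -247.6  184.2] [ 488. -199.  184.] [-68.    0.   -9.8]
```

>>> carry_out:
  series:
    - [0,-5.4,-5.2,0.002,0,0,0]
    - [0,-5.2,-5.5,0.002,0,0,0]
    - [0,-4.9,-5.7,0.002,0,0,0]
    - [0,-4.6,-6,0.002,0,0,0]
    - [0,-4.3,-6.2,0.002,0,0,0]
    - [0,-4,-6.4,0.002,0,0,0]

```text
time_s: 18.23
position: [507.2, -88.0, 214.2]
tcp_rot: [-69.9, 0.0, -9.7]
wrist_force: [2.5, 2.3, -9.1]
gripper_width: 8.4
```

```bash
python3 - <<'E'
from h import *
rep()
E
```

```text
t 18.2333 store [   0.4 -134.9  214.2] rpy [-69.9   0.   -9.7] F [ 2.5  2.3 -9.1] g 8.4 j [ 54.  30. -51. 118.   5.  41.  84.]
```

>>> carry_out:
  series:
    - [0,-3.6,-6.6,0.002,0,0,0]
    - [0,-3.3,-6.8,0.002,0,0,0]
    - [0,-3,-6.9,0.002,0,0,0]
    - [0,-2.6,-7.1,0.002,0,0,0]
    - [0,-2.2,-7.2,0.002,0,0,0]
    - [0,-1.9,-7.3,0.002,0,0,0]
    - [0,-1.5,-7.4,0.002,0,0,0]
    - [0,-1.1,-7.4,0.002,0,0,0]

```text
time_s: 18.9
position: [496.8, -147.2, 213.0]
tcp_rot: [-69.0, 0.1, -9.7]
wrist_force: [-3.9, 1.5, 5.5]
gripper_width: 8.0
```

```bash
python3 - <<'E'
from h import *
rep()
im=arm.snapshot("scene"); cv2.imwrite("pics/s15.png",cv2.resize(im[50:250,130:370,::-1],None,fx=3,fy=3))
E
```

```text
t 18.9 store [ 2.00e-01 -1.95e+02  2.13e+02] rpy [-69.    0.1  -9.7] F [-3.9  1.5  5.5] g 8.0 j [ 60.  32. -51. 116.   5.  44.  90.]
```

View pics/s15.png

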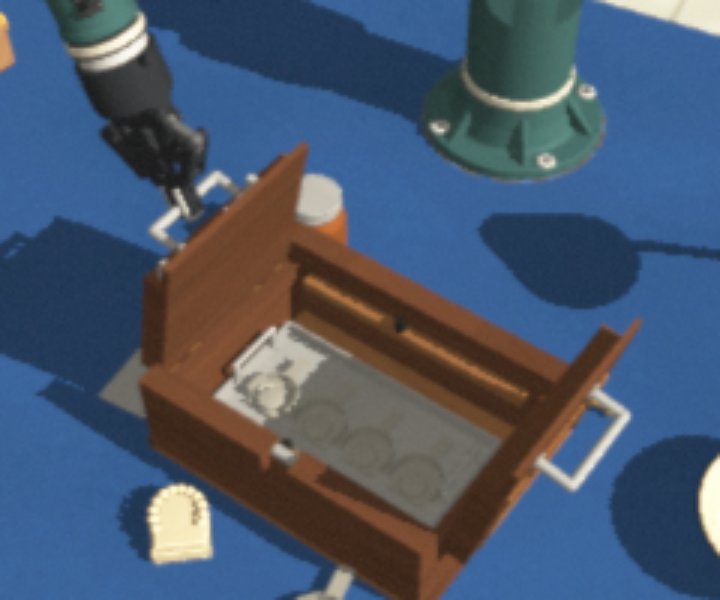

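The right door is nearly upright, so I'll carry on to its stop.

>>> carry_out:
  series:
    - [0,-0.8,-7.5,0.002,0,0,0]
    - [0,-0.4,-7.5,0.002,0,0,0]
    - [0,0,-7.5,0.002,0,0,0]
    - [0,0.4,-7.5,0.002,0,0,0]
    - [0,0.8,-7.5,0.002,0,0,0]
    - [0,1.1,-7.4,0.002,0,0,0]
    - [0,1.5,-7.4,0.002,0,0,0]
    - [0,1.9,-7.3,0.002,0,0,0]
    - [0,0,0,0,0,0,0]
    - [0,0,0,0,0,0,0]

```text
time_s: 19.78
position: [487.4, -201.3, 185.2]
tcp_rot: [-68.1, 0.1, -9.8]
wrist_force: [-5.1, -0.6, 1.2]
gripper_width: 8.2
```

```bash
python3 - <<'E'
from h import *
rep()
im=arm.snapshot("scene"); cv2.imwrite("pics/s16.png",cv2.resize(im[50:250,130:370,::-1],None,fx=3,fy=3))
E
```

```text
t 19.7833 store [ 1.000e-01 -2.500e+02  1.852e+02] rpy [-68.1   0.1  -9.8] F [-5.1 -0.6  1.2] g 8.2 j [ 64.  36. -50. 115.   7.  44.  94.]
```

View pics/s16.png

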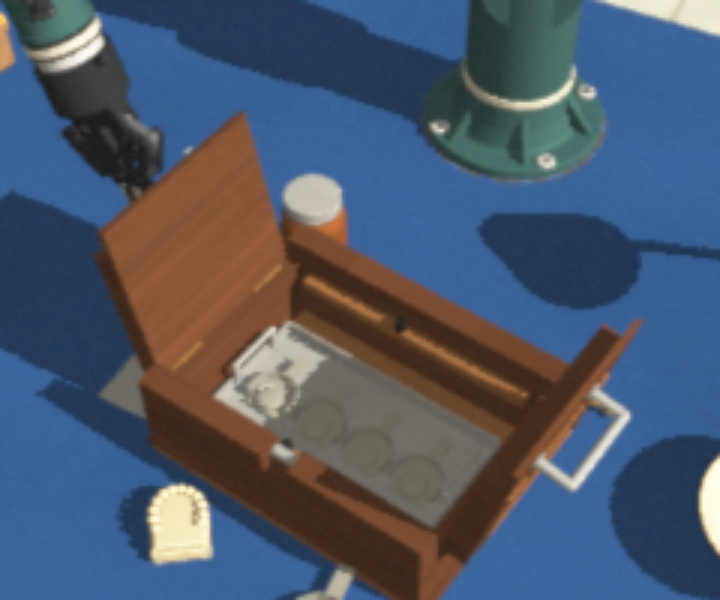

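>>> carry_out:
  series:
    - [0,0,0,0,0,0,24]
    - [0,0,0,0,0,0,24]
    - [0,0,0,0,0,0,24]
    - [0,-8,0,0,0,0,24]
    - [0,-14,-1,0,0,0,24]
    - [0,-18,-2,0,0,0,24]
    - [0,-22,-4,0,0,0,24]
    - [0,-25,-6,0,0,0,24]
    - [0,-25,-10,0,0,0,24]
    - [0,-20,-10,0,0,0,24]
    - [0,-10,-5,0,0,0,24]
    - [0,0,0,0,0,0,24]

```text
time_s: 20.83
position: [474.6, -290.2, 305.5]
tcp_rot: [-68.2, -0.3, -10.0]
wrist_force: [0.0, -0.3, -0.4]
gripper_width: 23.7
```

```bash
python3 - <<'E'
from h import *
rep()
im=arm.snapshot("scene"); cv2.imwrite("pics/s17.png",cv2.resize(im[30:270,110:430,::-1],None,fx=2.4,fy=2.4))
im=arm.snapshot("top"); cv2.imwrite("pics/t17.png",im[:,:,::-1])
E
```

```text
t 20.8333 store [   2.6 -339.7  305.5] rpy [-68.2  -0.3 -10. ] F [ 0.  -0.3 -0.4] g 23.7 j [ 74.  31. -54. 103.   3.  63. 102.]
```

View pics/s17.png

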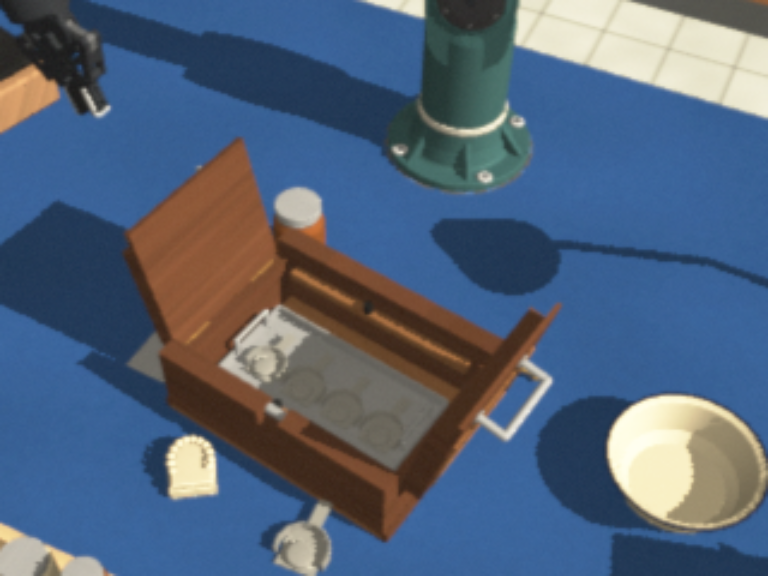

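View pics/t17.png

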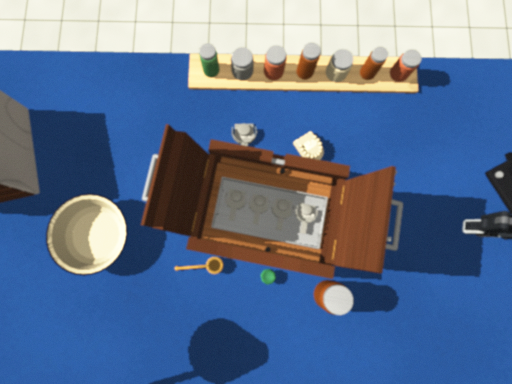

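Both doors stand open, the gripper is clear of them, and everything else is where it was. I'm handing the job in.

```bash
python3 - <<'E'
from h import *
a=cv2.imread("pics/top0.png").astype(int);b=cv2.imread("pics/t17.png").astype(int)
for n,(u,v,r) in dict(jar=(335,298,15),dappen=(268,277,7),scoop=(205,266,22),basin=(87,234,38),cast=(309,147,14),tin=(243,132,10)).items(): print(n,np.abs(a-b)[v-r:v+r,u-r:u+r].mean().round(1))
print(arm.job_done())
E
```

```text
jar 1.4
dappen 1.7
scoop 1.7
basin 1.3
cast 1.1
tin 1.5
the job is handed in; nothing more can be done
None
```

The job is done and handed in at about 20.9 s of the 61 s allowed. Both doors stand open over their stops with the bolt drawn; the hand-in reported no verdict.

- **Left door:** I pinched its handle and swung it over to about 1.8 rad, then let go. It stayed open in every later picture.
- **Bolt:** I pressed the right door down at the thumb plate to its hard support, with 16 to 36 N measured at the wrist. I then pushed the upstand to -x until it stopped dead. The wrist camera put its travel at about 36 mm against a 32 mm stop, so the picture is a few millimetres off. It was clearly past the 21 mm needed, and the nose showed clear of the keeper.
- **Right door:** I swung it over to about 1.78 rad by its handle, using less wrist tilt than on the left because joint 3 was nearing its limit. It stayed open after I let go.

**Last checks:** wrist force was about zero, and the gripper stood clear of the right door's handle. The top view shows the jar, dappen dish, scoop, basin, cast and tin tray unchanged since the start. The spatula is hidden under the open right door in that view; I saw its end in the scene camera but did not measure it. The rack looks undisturbed in the pictures, but I did not measure it either. I did not look at the bolt again after opening the right door.

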